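# Find the high spot of a tube-mixer spindle on bench centres

### The arm

A 7-joint arm with a two-finger parallel gripper is mounted at the origin on a cart in front of the work surface, level with it; the furniture and walls round the work are solid. World frame = base frame: x ahead of the robot, y to its left, z up, the work surface at z = 0. Lengths are in m, angles in rad, forces in N, time in s.
With the tool pointing down it reaches from about 0.425 to 0.925 m from the base axis. Payload 6.8 kg.
Tool frame: the origin (TCP) lies on the centre line of the jaws, within the pads' length; the fingertips stand 8 mm ahead of it and the grasp point (between the pads) lies 11 mm behind it (r.finger_overhang is the distance from the TCP to the fingertips, in m); x points along the fingers, z is the direction in which the jaws open and shut, and the axes are right-handed (so a half turn about x gives the same grasp; the last joint's range is limited). The gripper opens to 85 mm and grips with 20 to 120 N. Pads are 22 mm wide; open, the fingers measure 114 mm over their backs; the gripper's body (76 mm by 85 mm) begins 54 mm behind the grasp point. The pads swing forward as they close: fully open they stand 13 mm farther back than shut.
Start: joints at [1.154, 0.477, 0.022, 1.555, -0.011, 1.109, -0.083], TCP at [0.205, -0.643, 0.239] pointing down, gripper open.
Joint ranges: [-2.96, 2.96], [-0.34, 2.1], [-1.41, 1.46], [0.24, 2.44], [-1.37, 4.51], [0.17, 1.92], [-2.96, 2.96]. Speed limits (rad/s): [2.39, 2.39, 3.14, 3.14, 3.14, 3.14, 3.14].

### API

Orientations are given as a rotation vector (axis times angle).
In Python, from bench import r gives the robot as it stands. The module is installed in compiled form; this text tells all that it offers.
- The arm moves only by the tool play_rows, never from a script. Its argument "plan" is a list of rows, each a list of 5 numbers: the opening, from -1 (shut) to 1 (fully open), then the shift along the world's x, y, z in m, then the turn about the world's z in rad. A call has 1 to 10 rows; each row is the pose to reach, as a shift and turn from the pose commanded when the call began; what a row does not reach only later rows make up. A row lasts 1/10 s, in which the tool goes at most 50 mm and 8.59 degrees, less where a joint would pass 70% of its speed; a pose out of reach is approached as far as the arm can. A call with a gripper value outside its range is refused whole. The fingers move at their own pace and stop on an object; "force" is the grip in N (left out, the last holds). Time passes only in rows, so rows that repeat a pose let the fingers close. It gives the time, the measured TCP pose, the force and the opening at its end, in the units of the state.
- r.get_obs(): the state, without advancing time (a new reading comes with each control period).
- r.grab_frame(name): name is "scene" or "top" or "wrist"; returns a dict with "pixels" (420x560x3 uint8, blue, green, red), "z_map" (420x560 float32, m along the optical axis (not along the pixel's ray), 0 where there is no reading), "vfov" (degrees; the focal length in pixels is half the picture's height over the tangent of half this angle, whatever the lens; pixels are square), "cx", "cy" (the principal point, pixels), "D" ([k1, k2, p1, p2, k3] as OpenCV has them; the pictures are not rectified), "R" (3x3) and "t" (3): a world point X has camera coordinates R X + t; the wrist camera has in their place "tool_from_camera" (4x4, takes a point from camera to tool coordinates, whose origin is the TCP and whose axes are the tool frame's). Camera axes: x right, y down, z forward; pixel columns grow to the right and rows downward; lengths in m; the calibration is good to about 2 mm. A picture is of the moment at which its call begins: read the wrist's pose just before it.
- r.hand_in(): hands the job in, once; it reports no verdict.
Trained networks look in a picture, given as the dict that the camera call returned (one of the last four; its "shot" number tells which), for a name from the list of things; names that differ only in an ending like _2 or _b are one class to them, and where a whole thing is asked for, a point or a joint stands for the part that bears it (a point fixed in the world has none). Each returns a list of dicts, best first, with "conf" (0 to 1); they miss things now and then, are a little off and sometimes report something else, mostly with a low value. They report only what shows in the picture. A call takes as long as a camera call.
- r.outline_of(picture, label): "mask" (420x560 bool, what is visible of it) and "bbox" ([left, top, right, bottom] as shares, 0 to 1, of the picture: columns of its width, rows of its height, round what is visible of it).
- r.pinpoint(picture, label): "position" ([column, row] as shares, 0 to 1, of the picture: columns of its width, rows of its height: a listed point, or the origin of a listed thing).
The state is a dict: "clock": time; "joints": joint angles; "qvel": joint speeds; "tau": joint torques, N m; "tcp_pos": TCP position; "orientation": TCP orientation; "contact_force": force on the tool from outside, world axes, zero at the start; "moment": the same for the moment, N m; "grip_width": finger opening in m.
Only numpy, scipy, OpenCV 4.12 (cv2) and the standard library are available. Lean on these libraries where they do the work, as an engineer would, in place of code of your own. Each camera call takes 0.05 s, during which the arm holds its last target.

### The job

The drive spindle of the blood-tube mixer is lying in the saddles of the bench centres. Slide the tail centre home to its stop so that the spindle is carried between the two ball centres, then turn the spindle by its four-arm hub until the sprung plunger has run down to its lowest reading, and on until the eccentric's high spot stands squarely at the plunger (the highest reading), and leave it standing there on its centres. Work gently, do not touch the indicator and leave the little bottle and the jar behind it alone.

Things in the scene. Friction and masses are not known exactly. Their poses are not given: they have to be found in the camera images.
- stand: Grey cast bench centres, 290 (y) x 80 mm (x), fixed. Origin: centre of its underside, on the worktop; y runs along the line of centres to the fixed headstock, x away from the robot to the indicator, z up. Line of centres: x = 0, z = 72 mm. Base 16 mm thick; headstock (y 94 to 130) and tailstock (y -150 to -106) 91 mm high. V saddles at y = -50, +50 first carry the shaft 2 mm below that line.
- indicator: Plunger indicator on a post at the back of the stand: dial of 54 mm, face up at 84 mm height, centred at x = 92, y = -25 mm of the stand; its plunger points to stand -x, level with the line of centres. One needle turn is 25 mm of travel. Frame parallel to the stand's, origin on the worktop below the plunger's line, under the line of centres. Not to be touched.
- plunger (a joint): Travel of the sprung plunger, m, 0 = fully out, grows as the eccentric pushes it back (stand +x). It rests on the eccentric all the time with 0.5 to 1 N. Once the spindle is on its centres the reading swings from about 0.003 (low spot) to about 0.019 (high spot) in one turn.
- plunger_tip (a point): Foremost point of the plunger's ball tip (8 mm ball).
- tail_centre (a joint): Travel of the tail centre (quill), m, 0 = drawn back, grows towards the headstock; it slides stiffly (about 5 N) and stays where it is left. Its ball is sprung (gives up to 6 mm, 2 to 4 N): from about 0.018 the spindle is held and the push rises to about 9 N; home is the hard stop at 0.023.
- tail_lever (a point): Middle of the black knob, 118 mm above the worktop, on the upright lever of the tail centre: 18 mm across, from 12 mm below to 10 mm above this point, on a 7 mm stem out of the top of the tailstock, which is 27 mm below this point. It moves with the quill. Push it to stand +y.
- tail_ball (a point): Centre of the 12 mm sprung ball on the nose of the tail centre, 50 mm ahead (stand +y) of the lever until it is pressed in.
- head_ball (a point): Centre of the 12 mm ball of the fixed centre in the headstock: 72 mm from the stand's origin along its y, on the line of centres.
- head_bore (a point): Seat of the centre bore in the spindle's headstock end (bore 17 mm wide at its mouth, 60 degree cone): the point where the ball's centre lies when seated.
- tail_bore (a point): The same in the tailstock end.
- oil_bottle: Small dropper bottle, 25 mm across, 66 mm high, behind the headstock. Origin: centre of its underside.
- jar: Specimen jar with a screw cap, 57 mm across, 62 mm high, behind the tailstock. Origin: centre of its underside.
- spindle: Loose steel spindle, 150 mm long, about 0.28 kg, shaft 12 mm. Origin on its axis, half-way along; y is its axis and points to the headstock. At y = -25 mm (-34 to -16) it has the round eccentric, a 40 mm disc whose centre lies 8 mm off the axis, clamped at another angle every time. On the centres it turns with roughly 0.05 N m of friction and stays where it is left.
- hub (a point): Centre of the spindle's four-arm hub (30 mm across, 18 mm wide), on the axis, 25 mm from mid-spindle to the headstock side; axes as the spindle's. Its four smooth round arms, 9 mm thick with round ends, reach 40 mm from the axis, half-way between its x and z axes (45 degrees from each). Turning about +y moves the uppermost arm away from the robot (stand +x).

How it is judged:
On the way, in this order (a step that is already met when the one before it is completed fails the run):
1. the tail centre is home (within 2.5 mm) and the spindle is carried between the two ball centres, both seated in its bores (distance between head_bore and head_ball below 0.0015 m and distance between tail_bore and tail_ball below 0.0015 m and value of joint tail_centre above 0.0205 m), for 0.2 s.
2. turned on its centres, the eccentric has let the plunger down to its lowest reading (value of joint plunger below 0.0038 m and distance between head_bore and head_ball below 0.002 m and distance between tail_bore and tail_ball below 0.002 m), for 0.05 s.
At the end, for the whole second after the job is handed in: The tail centre is home (within 2.5 mm) and the spindle is at rest on both ball centres (each seated to 1.5 mm) with the plunger within 0.3 mm of its highest reading, that is the high spot within about 13 degrees of the plunger (all of step 1 and value of joint plunger above 0.0187 m and angular speed of spindle below 0.05 rad/s); the robot touches nothing.
It fails at once if the robot presses on the stand or the lever of its tail centre with more than 30 N, or on the spindle with more than 25 N (contact force between any of the fingers, the arm and stand above 30 N or contact force between any of the fingers, the arm and spindle above 25 N).
It fails at once if the robot touches the indicator (contact force between any of the fingers, the arm and indicator above 1 N).
It fails at once if the oil bottle or the jar is pushed away (distance of any of oil_bottle, jar from where it was at the start of the episode above 0.02 m).
It also fails if it takes over 72 s, if anything falls off the work surface, if the arm or the gripper's body presses on something with over 40 N, if the wrist force passes 120 N, or if a joint passes its speed limit or range.

## Working session

There is one attempt and no reset: what is moved stays moved. The work goes in short steps, Python scripts to look and compute and a tool call to move; the robot and the scene stay as the last step left them, time stands still between calls to the robot, and variables do not carry over. Pictures are saved under pics/ and viewed, and the job is handed in when it is done.

Besides the shell and the picture viewer there is one more tool, called after "Emit:" as name(argument=value, ...) on one line, values as JSON. play_rows: Moves the arm, as the interface text tells. Its arguments: {"type":"object","properties":{"plan":{"type":"array","items":{"type":"array","items":{"type":"number"}}},"force":{"type":"number"}},"required":["plan"]}

```bash
mkdir -p pics; cat > h.py <<'E'
import numpy as np, cv2
from bench import r
from scipy.spatial.transform import Rotation as Ro
def K(f):
    H=f["pixels"].shape[0]; fl=H/2/np.tan(np.radians(f["vfov"])/2)
    return np.array([[fl,0,f["cx"]],[0,fl,f["cy"]],[0,0,1.]])
def RT(f,obs=None):
    if "R" in f: return np.array(f["R"]),np.array(f["t"])
    T=np.eye(4);T[:3,:3]=Ro.from_rotvec(obs["orientation"]).as_matrix();T[:3,3]=obs["tcp_pos"]
    M=np.linalg.inv(T@np.array(f["tool_from_camera"])); return M[:3,:3],M[:3,3]
def ray(f,px,obs=None):
    u=cv2.undistortPoints(np.array([[px]],float),K(f),np.array(f["D"],float))[0,0]
    R,t=RT(f,obs); d=R.T@np.array([u[0],u[1],1]); c=-R.T@t; return c,d
def atz(f,px,z,obs=None):
    c,d=ray(f,px,obs); return c+d*(z-c[2])/d[2]
def dep(f,px,obs=None):
    c,d=ray(f,px,obs); return c+d*f["z_map"][int(px[1]),int(px[0])]
def proj(f,X,obs=None):
    R,t=RT(f,obs); return cv2.projectPoints(np.array(X,float).reshape(-1,1,3),cv2.Rodrigues(R)[0],t,K(f),np.array(f["D"],float))[0][:,0]
def px(p): return np.array(p["position"])*[560,420]
E
python3 - <<'E'
from h import *
o=r.get_obs(); print(o["tcp_pos"],o["orientation"],o["grip_width"],r.finger_overhang)
for n in ["scene","top"]:
    f=r.grab_frame(n); cv2.imwrite(f"pics/{n}0.png",f["pixels"]); print(n,RT(f)[0].round(2).tolist(), (-RT(f)[0].T@RT(f)[1]).round(3))
    for l in ["stand","indicator","plunger_tip","tail_lever","tail_ball","head_ball","head_bore","tail_bore","oil_bottle","jar","spindle","hub"]:
        p=r.pinpoint(f,l)
        for q in p[:2]: print(l,round(q["conf"],2),px(q).round(1),dep(f,px(q)).round(3))
E
```

```text
[ 0.20495143 -0.64250377  0.23833412] [ 0.97983033  1.34120331 -0.97817449] 0.08557041056628174 0.008
scene [[-0.77, -0.63, -0.0], [-0.29, 0.36, -0.89], [0.56, -0.68, -0.46]] [0.091 0.518 0.483]
stand 0.64 [306.1 259.2] [ 0.497 -0.062  0.018]
plunger_tip 0.61 [305.7 220.4] [ 0.529 -0.102  0.079]
tail_lever 0.54 [344.8 186.1] [ 0.51  -0.217  0.122]
tail_lever 0.35 [327.2 217.5] [ 0.508 -0.15   0.074]
head_ball 0.76 [287.8 243.5] [ 0.503 -0.009  0.078]
head_bore 0.8 [291.9 241.1] [ 0.498 -0.016  0.081]
tail_bore 0.84 [323.5 219.7] [ 0.508 -0.137  0.074]
oil_bottle 0.78 [238.9 264.9] [0.589 0.036 0.017]
jar 0.94 [301.7 224.8] [ 0.596 -0.181  0.012]
spindle 0.75 [308.  230.8] [ 0.495 -0.062  0.085]
hub 0.58 [302.5 237.7] [ 0.502 -0.055  0.07 ]
top [[-0.01, -1.0, 0.01], [-0.98, 0.0, -0.18], [0.18, -0.01, -0.98]] [ 0.397 -0.069  0.95 ]
stand 0.69 [283.  233.9] [ 0.508 -0.092  0.016]
indicator 0.71 [269.2 231.7] [ 0.505 -0.059  0.084]
plunger_tip 0.46 [290.  219.8] [ 0.533 -0.107  0.077]
tail_lever 0.41 [341.2 220.3] [ 0.524 -0.215  0.126]
tail_ball 0.62 [233.8 197.1] [0.592 0.025 0.053]
tail_ball 0.49 [318.2 224.8] [ 0.53  -0.178  0.018]
head_ball 0.63 [247.  229.7] [ 0.512 -0.008  0.071]
head_bore 0.68 [249.1 230.9] [ 0.507 -0.014  0.083]
tail_bore 0.74 [311.4 227.1] [ 0.516 -0.155  0.082]
tail_bore 0.7 [270.6 232.2] [ 0.504 -0.062  0.084]
oil_bottle 0.61 [234.  197.9] [0.591 0.025 0.051]
jar 0.9 [328.2 191.5] [ 0.602 -0.198  0.065]
hub 0.59 [273.3 230.5] [ 0.508 -0.068  0.087]
```

```bash
python3 - <<'E'
import cv2
a=cv2.imread("pics/scene0.png"); b=cv2.imread("pics/top0.png")
cv2.imwrite("pics/scene0c.png",cv2.resize(a[150:330,190:400],None,fx=3.3,fy=3.3,interpolation=cv2.INTER_CUBIC))
cv2.imwrite("pics/top0c.png",cv2.resize(b[160:280,190:380],None,fx=4.2,fy=4.2,interpolation=cv2.INTER_CUBIC))
E
```

```text
(no output)
```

View pics/scene0c.png

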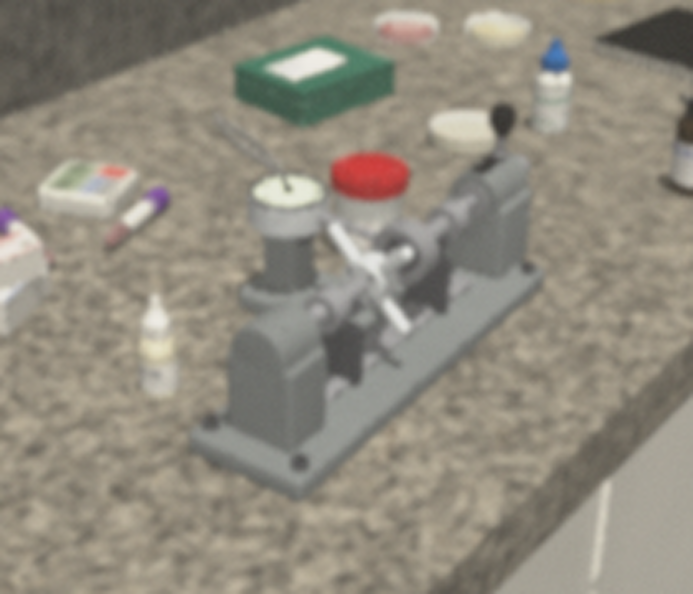

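View pics/top0c.png

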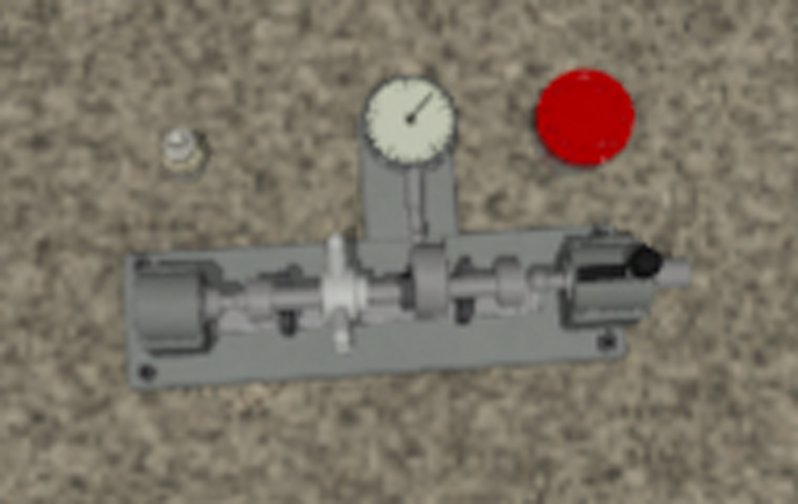

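View pics/top0.png

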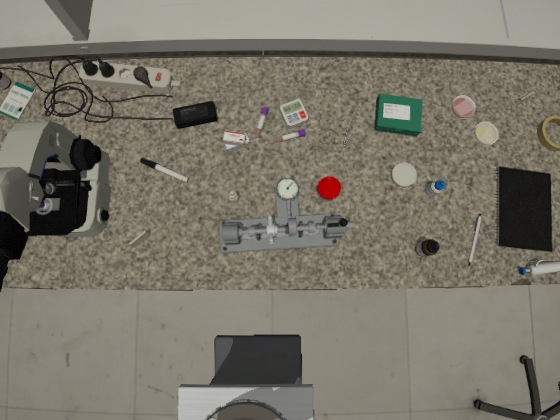

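```bash
python3 - <<'E'
from h import *
o=r.get_obs(); print(Ro.from_rotvec(o["orientation"]).as_matrix().round(2).tolist())
f=r.grab_frame("top"); R,t=RT(f)
m=r.outline_of(f,"stand"); print([ (q["conf"],q["bbox"]) for q in m])
vv,uu=np.mgrid[190:270,200:380]
P=np.array([[dep(f,(u,v)) for u in range(200,380)] for v in range(190,270)])
z=P[...,2]
print("table z",np.median(z[-8:]), )
M=m[0]["mask"][190:270,200:380]
for lo,hi in [(0.01,0.024)]:
    k=M&(z>lo)&(z<hi); pts=P[k][:,:2]; rc=cv2.minAreaRect((pts*1000).astype(np.float32)); print(k.sum(),rc,cv2.boxPoints(rc))
k=M; print(cv2.minAreaRect((np.array([atz(f,(u+.5,v+.5),0.016)[:2] for u,v in zip(uu[k],vv[k])])*1000).astype(np.float32)))
for n in ["scene"]:
    f=r.grab_frame(n); print(K(f)[0,0])
E
```

```text
[[0.0, 0.95, 0.3], [-0.0, 0.3, -0.95], [-1.0, 0.0, 0.0]]
[(0.62, [0.3941, 0.4236, 0.628, 0.6031]), (0.57, [0.495, 0.4271, 0.5332, 0.5224])]
table z 0.001344248829036887
2583 ((544.7520751953125, -78.57542419433594), (146.84344482421875, 288.9580078125), 3.4840896129608154) [[ 462.68585   61.1746 ]
 [ 480.24628 -227.24933]
 [ 626.8183  -218.32544]
 [ 609.2579    70.09848]]
((544.2991943359375, -99.63449096679688), (147.42893981933594, 328.30950927734375), 3.51072096824646)
418.79618701415654
```

Emit:
play_rows(plan=[[1,0.02,0.045,0.01,0],[1,0.04,0.09,0.02,0],[1,0.06,0.135,0.03,0],[1,0.08,0.18,0.04,0],[1,0.1,0.225,0.05,0],[1,0.12,0.27,0.06,0],[1,0.14,0.315,0.06,0],[1,0.16,0.36,0.06,0],[1,0.18,0.4,0.06,0],[1,0.2,0.44,0.06,0]])

```text
clock: 2.45
tcp_pos: [0.4057, -0.2013, 0.2998]
orientation: [0.979, 1.338, -0.979]
contact_force: [-0.0, -0.2, 0.1]
grip_width: 0.0851
```

```bash
python3 - <<'E'
from h import *
o=r.get_obs(); f=r.grab_frame("wrist"); cv2.imwrite("pics/w1.png",f["pixels"]); print(o["clock"],o["tcp_pos"],np.array(f["tool_from_camera"]).round(3).tolist(),f["vfov"])
R,t=RT(f,o); print((-R.T@t),R.round(2).tolist())
print(proj(f,[0.511,-0.081,0.07],o))
E
```

```text
2.45 [ 0.40565578 -0.20128247  0.29977479] [[0.0, -0.323, 0.946, -0.135], [0.0, -0.946, -0.323, 0.082], [1.0, 0.0, -0.0, 0.0], [0.0, 0.0, 0.0, 1.0]] 59.74859579896557
[ 0.48381926 -0.17664653  0.43470034] [[0.3, -0.95, 0.0], [-0.9, -0.29, 0.32], [-0.31, -0.1, -0.95]]
[[188.41113047  20.31289995]]
```

Emit:
play_rows(plan=[[-1,0.03,0.03,-0.01,-0.08],[-1,0.06,0.06,-0.02,-0.16],[-1,0.09,0.09,-0.04,-0.244],[-1,0.12,0.11,-0.05,-0.244],[-1,0.135,0.12,-0.05,-0.244],[-1,0.135,0.12,-0.05,-0.244]])

```text
clock: 3.1
tcp_pos: [0.5417, -0.0815, 0.2493]
orientation: [1.16, 1.241, -1.158]
contact_force: [-0.5, -0.3, 0.7]
grip_width: 0.0004
```

```bash
python3 - <<'E'
from h import *
o=r.get_obs(); f=r.grab_frame("wrist"); cv2.imwrite("pics/w2.png",cv2.resize(f["pixels"],(784,588))); print(o["clock"],o["tcp_pos"],o["grip_width"],Ro.from_rotvec(o["orientation"]).as_matrix().round(3).tolist())
np.save("w2.npy",f["z_map"])
for l in ["stand","plunger_tip","tail_lever","tail_ball","head_ball","head_bore","tail_bore","oil_bottle","jar","spindle","hub"]:
        for q in r.pinpoint(f,l)[:1]: print(l,round(q["conf"],2),px(q).round(1),dep(f,px(q),o).round(3))
S=Ro.from_euler("z",3.48,degrees=True).as_matrix(); O=np.array([.5114,-.0806,0])
for n,p in dict(headball=(0,.072,.072),dial=(.092,-.025,.084),c1=(-.04,.145,.016),c2=(-.04,-.145,.016),c3=(.04,.145,.016),c4=(.04,-.145,.016)).items(): print(n,proj(f,S@p+O,o).round(0), (S@p+O).round(3))
E
```

```text
3.1 [ 0.54168374 -0.08146181  0.2492833 ] 0.00040011366303771534 [[0.0, 0.998, 0.068], [0.001, 0.068, -0.998], [-1.0, 0.0, -0.001]]
stand 0.7 [280.9 188.3] [ 0.52  -0.085  0.02 ]
plunger_tip 0.59 [301.2 184.9] [ 0.538 -0.102  0.068]
tail_lever 0.57 [450.6 235.2] [ 0.522 -0.215  0.128]
tail_ball 0.79 [370.4 214.2] [ 0.516 -0.166  0.074]
head_ball 0.73 [197.2 209.7] [ 0.511 -0.01   0.076]
head_bore 0.63 [202.9 211.1] [ 0.512 -0.016  0.081]
tail_bore 0.76 [364.2 211.1] [ 0.521 -0.158  0.081]
oil_bottle 0.58 [174.4 100.8] [0.601 0.019 0.037]
jar 0.88 [397.1 105.1] [ 0.613 -0.178  0.063]
spindle 0.7 [281.6 211. ] [ 0.514 -0.086  0.076]
hub 0.84 [254.9 209.6] [ 0.517 -0.062  0.083]
headball [[197. 212.]] [ 0.507 -0.009  0.072]
dial [[308. 109.]] [ 0.605 -0.1    0.084]
c1 [[144. 228.]] [0.463 0.062 0.016]
c2 [[409. 230.]] [ 0.48  -0.228  0.016]
c3 [[135. 156.]] [0.543 0.067 0.016]
c4 [[418. 158.]] [ 0.56  -0.223  0.016]
```

View pics/w2.png

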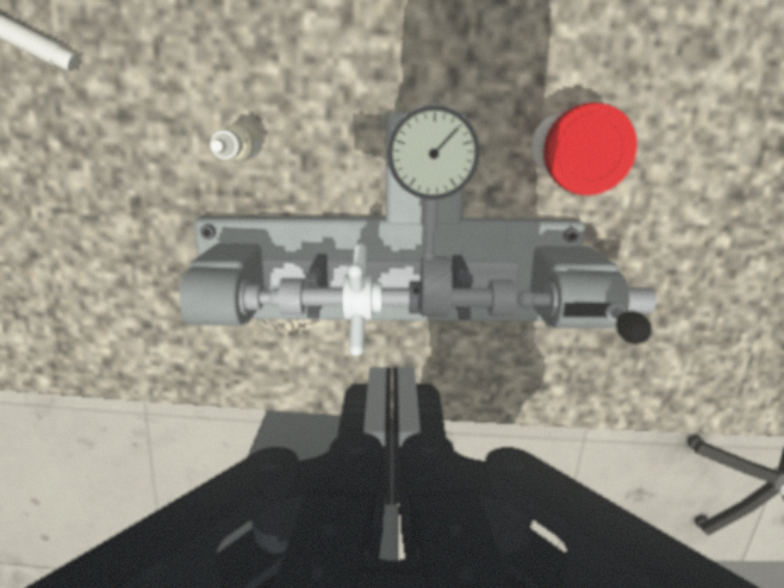

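```bash
cat >> h.py <<'E'
S=Ro.from_euler("z",3.48,degrees=True).as_matrix(); O=np.array([.5114,-.0806,0])
def cloud(f,o):
    H,W=f["z_map"].shape; vv,uu=np.mgrid[0:H,0:W]
    u=cv2.undistortPoints(np.stack([uu,vv],-1).reshape(-1,1,2).astype(float),K(f),np.array(f["D"],float))[:,0]
    d=f["z_map"].reshape(-1).astype(float); R,t=RT(f,o)
    C=np.c_[u*d[:,None],d]; X=(C-t)@R; X[d==0]=np.nan
    return (X-O)@S   # stand frame
def prof(P,y0,y1,x0=-.06,x1=.06):
    k=(P[:,1]>y0)&(P[:,1]<y1)&(P[:,0]>x0)&(P[:,0]<x1); return P[k]
def disc(P,zs=.072):
    Q=prof(P,-.032,-.018,-.035,.035); Q=Q[Q[:,2]>.06]
    from scipy.optimize import least_squares
    g=lambda p: np.hypot(Q[:,0]-p[0],Q[:,2]-p[1])-.02
    s=least_squares(g,[0,zs],loss="soft_l1",f_scale=.001); return s.x,len(Q)
E
python3 - <<'E'
from h import *
o=r.get_obs(); f=r.grab_frame("wrist"); P=cloud(f,o)
Q=prof(P,.018,.032); Q=Q[Q[:,2]>.03]
for a in np.arange(-.05,.05,.005):
    k=(Q[:,0]>=a)&(Q[:,0]<a+.005)
    if k.any(): print(round(a,3),k.sum(),Q[k,2].min().round(3),Q[k,2].max().round(3), Q[k,1].mean().round(3))
print(disc(P))
for y in np.arange(-.07,.075,.006):
    Q=prof(P,y,y+.006,-.03,.03); Q=Q[Q[:,2]>.05]
    if len(Q): print(y.round(3),len(Q),Q[:,2].max().round(3),Q[Q[:,2].argmax(),0].round(3), Q[:,0].min().round(3),Q[:,0].max().round(3))
# fingers
X=P@S.T+O; k=(X[:,2]>.2)&(X[:,2]<.26); Y=(X[k]-o["tcp_pos"])
for zz in np.arange(-.02,.02,.004):
    kk=(Y[:,2]>zz)&(Y[:,2]<zz+.004)
    if kk.any(): print(zz.round(3),kk.sum(),Y[kk].min(0).round(3),Y[kk].max(0).round(3))
E
```

```text
-0.03 12 0.097 0.1 0.02
-0.025 43 0.094 0.101 0.021
-0.02 44 0.089 0.098 0.021
-0.015 45 0.079 0.092 0.021
-0.01 58 0.073 0.087 0.023
-0.005 68 0.073 0.086 0.024
-0.0 91 0.074 0.087 0.025
0.005 73 0.069 0.086 0.024
0.01 55 0.07 0.091 0.024
0.015 831 0.054 0.307 0.026
0.02 749 0.05 0.312 0.024
0.025 524 0.046 0.316 0.024
0.03 549 0.097 0.318 0.027
0.035 2707 0.286 0.318 0.026
0.04 301 0.288 0.317 0.023
(array([0.02150857, 0.27718845]), 2020)
-0.07 186 0.083 -0.001 -0.011 0.012
-0.064 87 0.078 0.001 -0.005 0.007
-0.058 157 0.077 0.002 -0.015 0.015
-0.052 263 0.077 0.002 -0.015 0.016
-0.046 342 0.316 0.03 -0.005 0.03
-0.04 1210 0.314 0.029 -0.012 0.03
-0.034 1085 0.307 0.021 -0.011 0.03
-0.028 439 0.299 0.029 -0.011 0.03
-0.022 167 0.082 -0.001 -0.009 0.011
-0.016 111 0.082 0.002 -0.009 0.011
-0.01 626 0.308 0.03 -0.005 0.03
-0.004 460 0.308 0.03 -0.005 0.03
0.002 135 0.081 -0.001 -0.008 0.01
0.008 208 0.086 -0.003 -0.012 0.016
0.014 888 0.302 0.018 -0.028 0.03
0.02 1193 0.308 0.02 -0.028 0.03
0.026 970 0.316 0.03 -0.011 0.03
0.032 130 0.316 0.03 -0.006 0.03
0.038 94 0.078 0.002 -0.006 0.007
0.044 266 0.078 0.002 -0.015 0.016
0.05 235 0.083 -0.001 -0.015 0.016
0.056 173 0.084 0.002 -0.01 0.013
0.062 179 0.084 0.001 -0.01 0.013
0.068 83 0.083 0.003 -0.009 0.012
0.074 59 0.078 -0.001 -0.003 0.005
-0.008 29 [ 0.009 -0.007 -0.006] [ 0.01   0.007 -0.004]
-0.004 164 [ 0.005 -0.012 -0.004] [ 0.011  0.012 -0.   ]
0.0 289 [ 0.004 -0.014  0.   ] [0.011 0.013 0.004]
0.004 345 [ 0.004 -0.014  0.004] [0.011 0.013 0.008]
0.008 218 [ 0.004 -0.014  0.008] [0.011 0.013 0.011]
```

```bash
python3 - <<'E'
from h import *
o=r.get_obs(); f=r.grab_frame("wrist"); P=cloud(f,o); P=P[P[:,2]<.13]
for y in np.arange(-.046,-.008,.003):
    Q=prof(P,y,y+.003,-.04,.04); Q=Q[Q[:,2]>.04]
    print(y.round(3),len(Q),Q[:,2].max().round(3),Q[Q[:,2].argmax(),0].round(3), Q[:,0].min().round(3),Q[:,0].max().round(3))
Q=prof(P,-.034,-.022,-.04,.04); Q=Q[Q[:,2]>.03]
for a in np.arange(-.04,.04,.004):
    k=(Q[:,0]>=a)&(Q[:,0]<a+.004)
    if k.any(): print(round(a,3),k.sum(),np.median(Q[k,2]).round(3),Q[k,2].max().round(3))
a=f["pixels"]; cv2.imwrite("pics/w3.png",cv2.resize(a[140:260,130:470],None,fx=2.35,fy=2.35*1.4,interpolation=cv2.INTER_CUBIC))
E
```

```text
-0.046 47 0.077 -0.002 -0.004 0.006
-0.043 28 0.081 -0.004 -0.005 0.006
-0.04 134 0.086 0.007 -0.011 0.026
-0.037 156 0.086 0.004 -0.011 0.026
-0.034 139 0.086 0.007 -0.011 0.026
-0.031 159 0.086 0.007 -0.012 0.036
-0.028 192 0.086 0.008 -0.011 0.04
-0.025 220 0.086 0.007 -0.012 0.04
-0.022 74 0.082 -0.002 -0.009 0.011
-0.019 92 0.082 -0.002 -0.008 0.011
-0.016 62 0.082 -0.001 -0.008 0.011
-0.013 41 0.077 0.0 -0.005 0.006
-0.01 50 0.077 -0.001 -0.005 0.006
-0.016 1 0.069 0.069
-0.012 26 0.076 0.079
-0.008 39 0.081 0.082
-0.004 47 0.083 0.084
-0.0 56 0.084 0.085
0.004 66 0.085 0.086
0.008 64 0.084 0.086
0.012 76 0.083 0.085
0.016 84 0.081 0.083
0.02 86 0.076 0.08
0.024 61 0.072 0.077
0.028 41 0.075 0.077
0.032 33 0.075 0.077
0.036 30 0.074 0.076
```

View pics/w3.png

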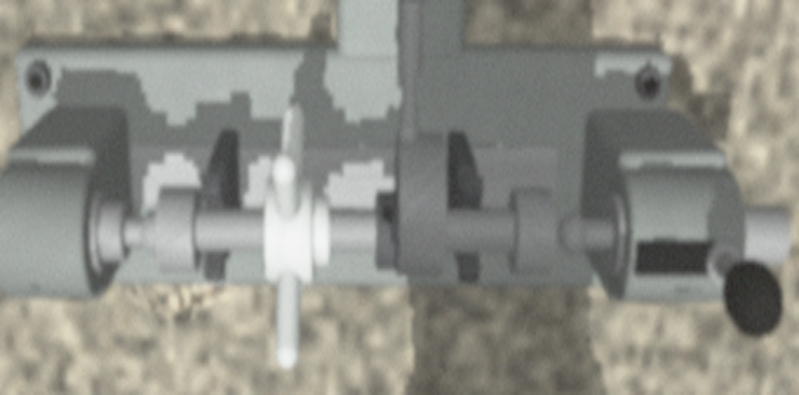

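Emit:
play_rows(plan=[[-1,-0.004,-0.04,-0.01,0],[-1,-0.008,-0.08,-0.02,0],[-1,-0.012,-0.12,-0.03,0],[-1,-0.016,-0.155,-0.05,0],[-1,-0.019,-0.169,-0.08,0],[-1,-0.019,-0.169,-0.11,0],[-1,-0.019,-0.169,-0.13,0],[-1,-0.019,-0.169,-0.137,0],[-1,-0.019,-0.169,-0.137,0]])

```text
clock: 4.7
tcp_pos: [0.5207, -0.2517, 0.1115]
orientation: [1.161, 1.241, -1.162]
contact_force: [0.2, 0.6, 0.1]
grip_width: -0.0001
```

```bash
python3 - <<'E'
from h import *
o=r.get_obs(); f=r.grab_frame("wrist"); cv2.imwrite("pics/w4.png",f["pixels"]); print(o["clock"],o["tcp_pos"],o["contact_force"])
for q in r.pinpoint(f,"tail_lever")[:2]: print(round(q["conf"],2),px(q).round(1),dep(f,px(q),o).round(3))
E
```

```text
4.7 [ 0.52074285 -0.25173295  0.11154276] [0.22583331 0.60413666 0.05477054]
0.64 [200.8 294.6] [ 0.526 -0.223  0.129]
0.59 [107.5 239.6] [ 0.515 -0.158  0.064]
```

View pics/w4.png

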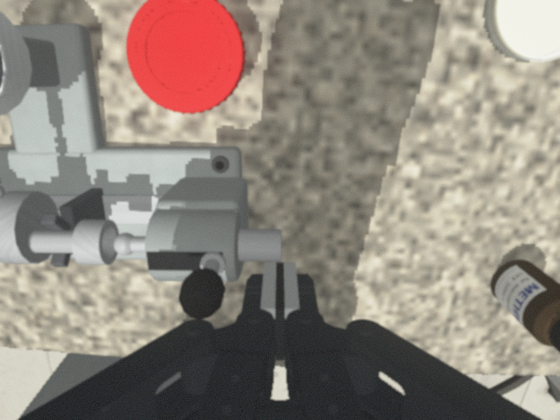

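Emit:
play_rows(plan=[[-1,0.003,0.002,0,0],[-1,0.003,0.005,0,0],[-1,0.003,0.007,0,0],[-1,0.003,0.009,0,0],[-1,0.003,0.011,0,0],[-1,0.003,0.013,0,0],[-1,0.003,0.015,0,0]])

```text
clock: 5.5
tcp_pos: [0.5241, -0.2391, 0.1127]
orientation: [1.161, 1.236, -1.163]
contact_force: [0.1, -6.1, 0.8]
grip_width: 0.0001
```

Emit:
play_rows(plan=[[-1,0,0.002,0,0],[-1,0,0.004,0,0],[-1,0,0.006,0,0],[-1,-0.001,0.008,0,0],[-1,-0.001,0.01,0,0],[-1,-0.001,0.012,0,0],[-1,-0.001,0.013,0,0]])

```text
clock: 6.2
tcp_pos: [0.5233, -0.2268, 0.1127]
orientation: [1.161, 1.235, -1.164]
contact_force: [1.5, -8.1, -1.7]
grip_width: 0.0001
```

```bash
python3 - <<'E'
from h import *
o=r.get_obs(); f=r.grab_frame("wrist"); cv2.imwrite("pics/w5.png",f["pixels"]); print(o["clock"],o["tcp_pos"],o["contact_force"])
for l in ["tail_lever","tail_ball","tail_bore"]:
  for q in r.pinpoint(f,l)[:1]: print(l,round(q["conf"],2),px(q).round(1),dep(f,px(q),o).round(3))
E
```

```text
6.2 [ 0.52334428 -0.22682884  0.11272327] [ 1.52917    -8.14290527 -1.70434846]
tail_lever 0.62 [227.1 300.6] [ 0.526 -0.207  0.128]
tail_ball 0.82 [141.6 251.6] [ 0.522 -0.159  0.084]
tail_bore 0.69 [148.  251.2] [ 0.519 -0.16   0.078]
```

View pics/w5.png

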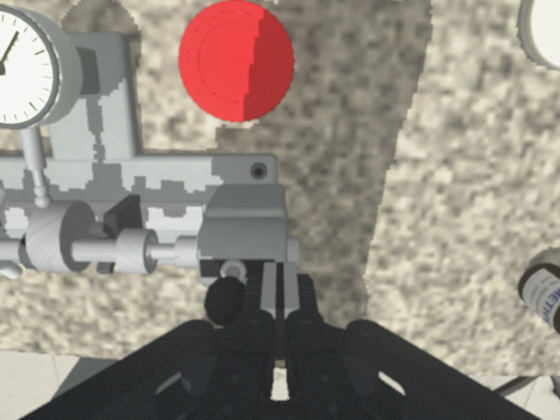

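Emit:
play_rows(plan=[[-1,0,0.002,0,0],[-1,0,0.0035,0,0],[-1,0,0.005,0,0],[-1,0,0.0065,0,0],[-1,0,0.0065,0,0]])

```text
clock: 6.9
tcp_pos: [0.523, -0.2206, 0.1127]
orientation: [1.161, 1.235, -1.164]
contact_force: [0.3, -7.7, -0.2]
grip_width: -0.0001
```

Emit:
play_rows(plan=[[-1,0,0.001,0,0],[-1,0,0.002,0,0],[-1,0,0.002,0,0]])

```text
clock: 7.2
tcp_pos: [0.5229, -0.2196, 0.1127]
orientation: [1.161, 1.234, -1.165]
contact_force: [-0.3, -9.5, -0.4]
grip_width: 0.0001
```

Emit:
play_rows(plan=[[-1,0,0.001,0,0],[-1,0,0.0015,0,0],[-1,0,0.0015,0,0]])

```text
clock: 7.5
tcp_pos: [0.5229, -0.2195, 0.1128]
orientation: [1.161, 1.232, -1.166]
contact_force: [-0.0, -12.9, -1.3]
grip_width: -0.0001
```

Emit:
play_rows(plan=[[-1,0,0.001,0,0],[-1,0,0.0015,0,0],[-1,0,0.0015,0,0]])

```text
clock: 7.8
tcp_pos: [0.5229, -0.2194, 0.1128]
orientation: [1.16, 1.23, -1.168]
contact_force: [1.4, -16.4, -1.5]
grip_width: -0.0005
```

```bash
python3 - <<'E'
from h import *
o=r.get_obs(); f=r.grab_frame("wrist"); cv2.imwrite("pics/w6.png",f["pixels"]); print(o["clock"],o["tcp_pos"],o["contact_force"])
for l in ["tail_lever","tail_ball","tail_bore"]:
  for q in r.pinpoint(f,l)[:1]: print(l,round(q["conf"],2),px(q).round(1),dep(f,px(q),o).round(3))
P=cloud(f,o);P=P[P[:,2]<.14]
# hub/collar edges & knob
Q=P[(P[:,2]>.12)&(P[:,1]<-.08)&(P[:,1]>-.133)]; print("knob y",np.percentile(Q[:,1],[1,50,99]).round(4),len(Q))
g=r.grab_frame("top"); cv2.imwrite("pics/top1.png",cv2.resize(g["pixels"][160:280,190:380],None,fx=4.2,fy=4.2,interpolation=cv2.INTER_CUBIC))
for l in ["tail_lever","head_bore","tail_bore","hub"]:
  for q in r.pinpoint(g,l)[:1]: print(l,round(q["conf"],2),px(q).round(1),dep(g,px(q)).round(3))
E
```

```text
7.8 [ 0.5228781  -0.21943729  0.11283827] [  1.4382209  -16.42534535  -1.53437309]
tail_lever 0.67 [223.2 299. ] [ 0.525 -0.198  0.127]
tail_ball 0.71 [147.7 250.9] [ 0.521 -0.154  0.082]
tail_bore 0.86 [155.9 249.9] [ 0.519 -0.156  0.076]
knob y [-0.1326 -0.1201 -0.1105] 1715
tail_lever 0.55 [331.8 223. ] [ 0.511 -0.187  0.176]
head_bore 0.79 [245.9 229.4] [ 0.519 -0.002  0.019]
tail_bore 0.91 [311.7 226.5] [ 0.517 -0.155  0.086]
hub 0.69 [265.  233.1] [ 0.502 -0.05   0.085]
```

View pics/w6.png

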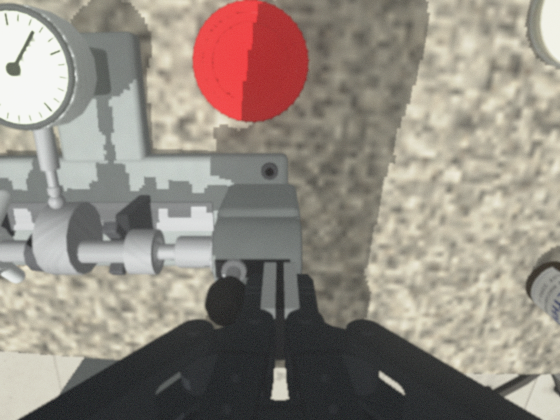

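View pics/top1.png

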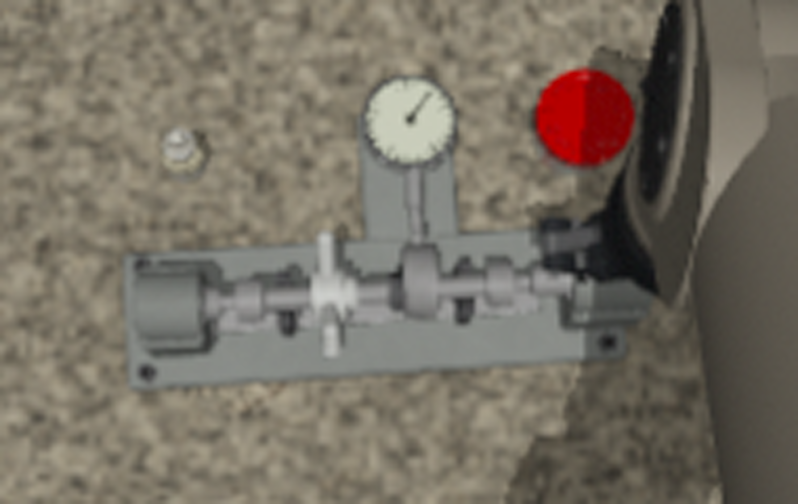

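Emit:
play_rows(plan=[[-1,0,-0.006,0,0],[-1,0,-0.015,0.0,0],[-1,0,-0.02,0.02,0],[-1,0.002,-0.02,0.06,0],[-1,0.005,0.01,0.1,0],[-1,0.01,0.05,0.12,0],[-1,0.014,0.09,0.12,0],[-1,0.017,0.13,0.12,0],[-1,0.017,0.14,0.12,0],[-1,0.017,0.14,0.12,0]])

```text
clock: 9.25
tcp_pos: [0.5401, -0.07, 0.2323]
orientation: [1.158, 1.242, -1.158]
contact_force: [-1.1, -0.8, -0.5]
grip_width: -0.0001
```

```bash
cat > look.py <<'E'
from h import *
import sys
o=r.get_obs(); f=r.grab_frame("wrist"); P=cloud(f,o); P=P[(P[:,2]<.125)]
print(o["clock"],o["tcp_pos"].round(4),o["contact_force"].round(1))
a=f["pixels"]; 
if len(sys.argv)>1: cv2.imwrite("pics/%s.png"%sys.argv[1],cv2.resize(a[60:300,130:470],None,fx=2.3,fy=2.3,interpolation=cv2.INTER_CUBIC))
from scipy.optimize import least_squares
Q=prof(P,-.032,-.019,-.034,.034); Q=Q[Q[:,2]>.035]
for x0 in [(8,0),(-8,0),(0,8),(0,-8),(5.6,5.6),(5.6,-5.6),(-5.6,5.6),(-5.6,-5.6)]:
    g=lambda p: np.hypot(Q[:,0]*1000-p[0],Q[:,2]*1000-p[1]-73)-20
    s=least_squares(g,x0,loss="cauchy",f_scale=.7)
    if x0==(8,0) or s.cost<best.cost: best=s
d=best.x-[1,0]; print("disc off",best.x.round(2),"phase from +x up",np.degrees(np.arctan2(d[1],d[0])).round(1),"cost",best.cost.round(0),len(Q))
Q=P[(abs(P[:,1]-.0255)<.012)&(abs(P[:,0])<.05)&(P[:,2]>.03)]
rr=np.hypot(Q[:,0]-.001,Q[:,2]-.073); Q=Q[(rr>.022)&(rr<.046)]
an=np.degrees(np.arctan2(-(Q[:,0]-.001),Q[:,2]-.073))
h,e=np.histogram(an,np.arange(-180,181,10)); print([(int(e[i]+5),int(h[i])) for i in range(36) if h[i]>3])
print("arm y",np.median(Q[:,1]).round(4))
E
python3 look.py w7
python3 - <<'E'
from h import *
o=r.get_obs(); f=r.grab_frame("wrist")
for l in ["tail_lever","tail_ball","tail_bore","head_ball","head_bore","hub"]:
  for q in r.pinpoint(f,l)[:1]: X=dep(f,px(q),o); print(l,round(q["conf"],2),px(q).round(1),X.round(3),((X-O)@S).round(4))
P=cloud(f,o);P=P[P[:,2]<.14]
Q=P[(P[:,2]>.121)&(P[:,1]<-.08)&(P[:,1]>-.16)]; print("knob y",Q.mean(0),np.percentile(Q[:,1],[1,50,99]).round(4),len(Q))
for y in np.arange(-.11,.1,.004):
    Q=prof(P,y,y+.004,-.006,.008); Q=Q[Q[:,2]>.05]
    if len(Q): print(y.round(3),np.percentile(Q[:,2],90).round(4),end="; ")
E
```

```text
9.25 [ 0.5401 -0.07    0.2323] [-1.1 -0.8 -0.5]
disc off [ 5.46 -7.08] phase from +x up -57.8 cost 148.0 772
[(-145, 10), (-135, 86), (-55, 40), (-45, 152), (25, 6), (35, 222), (45, 5), (125, 5)]
arm y 0.0241
tail_lever 0.98 [443.6 240.8] [ 0.522 -0.193  0.127] [ 0.0037 -0.113   0.1274]
tail_ball 0.48 [368.8 220.5] [ 0.518 -0.149  0.083] [ 0.0022 -0.0688  0.0832]
tail_bore 0.73 [369.7 218.2] [ 0.52  -0.149  0.084] [ 0.0044 -0.0693  0.0835]
head_ball 0.96 [203.6 215.4] [ 0.512 -0.011  0.081] [0.0052 0.0691 0.0813]
head_bore 0.9 [203.6 219. ] [ 0.622 -0.068  0.367] [0.1113 0.0063 0.367 ]
hub 0.72 [261.3 219.9] [ 0.514 -0.06   0.088] [0.0039 0.0206 0.0876]
knob y [ 0.00246525 -0.11614555  0.12617272] [-0.1241 -0.116  -0.109 ] 425
-0.11 0.121; -0.106 0.0833; -0.102 0.0808; -0.098 0.0812; -0.094 0.081; -0.09 0.0806; -0.086 0.0768; -0.082 0.0769; -0.078 0.0844; -0.074 0.0846; -0.07 0.0847; -0.066 0.0846; -0.062 0.082; -0.058 0.0786; -0.054 0.0783; -0.05 0.0788; -0.046 0.0784; -0.042 0.0788; -0.038 0.0849; -0.034 0.0866; -0.03 0.0867; -0.026 0.0865; -0.022 0.0864; -0.018 0.0858; -0.014 0.0835; -0.01 0.0829; -0.006 0.0784; -0.002 0.0786; 0.002 0.0786; 0.006 0.0801; 0.01 0.0825; 0.014 0.0873; 0.018 0.0875; 0.022 0.0874; 0.026 0.0876; 0.03 0.0873; 0.034 0.0785; 0.038 0.0786; 0.042 0.0783; 0.046 0.0784; 0.05 0.0783; 0.054 0.0789; 0.058 0.0838; 0.062 0.0845; 0.066 0.0847; 0.07 0.0844; 0.074 0.084; 0.078 0.077; 0.082 0.0806; 0.086 0.0811; 0.09 0.0897; 0.094 0.0918; 0.098 0.0916;
```

View pics/w7.png

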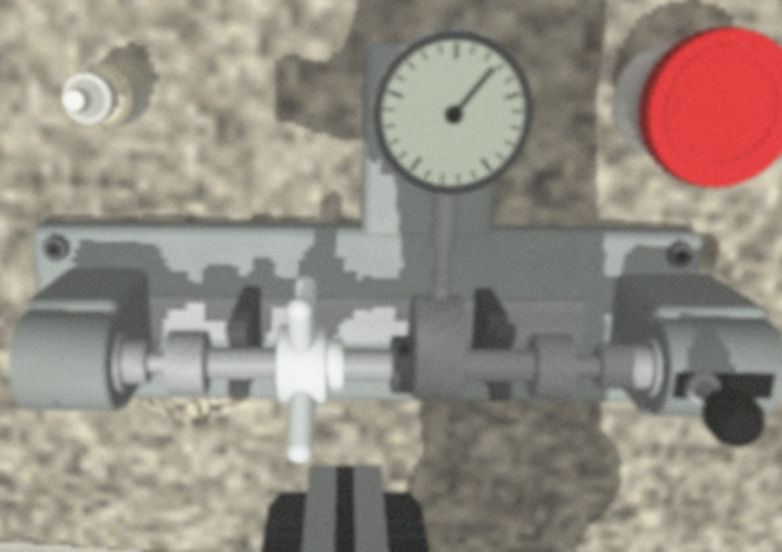

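Emit:
play_rows(plan=[[-1,-0.03,0.006,-0.02,0],[-1,-0.06,0.0115,-0.05,0],[-1,-0.06,0.0115,-0.08,0],[-1,-0.06,0.0115,-0.1,0],[-1,-0.06,0.0115,-0.107,0],[-1,-0.06,0.0115,-0.107,0]])

```text
clock: 10.25
tcp_pos: [0.4798, -0.0613, 0.1247]
orientation: [1.161, 1.24, -1.163]
contact_force: [0.9, -0.2, 0.5]
grip_width: -0.0002
```

```bash
python3 - <<'E'
from h import *
o=r.get_obs(); print(o["tcp_pos"],o["contact_force"],((o["tcp_pos"]-O)@S).round(4))
f=r.grab_frame("wrist"); cv2.imwrite("pics/w8.png",f["pixels"])
f=r.grab_frame("scene"); cv2.imwrite("pics/s8.png",cv2.resize(f["pixels"][150:330,190:400],None,fx=3.3,fy=3.3))
E
```

```text
[ 0.4798306  -0.06131158  0.12473825] [ 0.91957635 -0.16242062  0.45082807] [-0.0303  0.0212  0.1247]
```

View pics/w8.png

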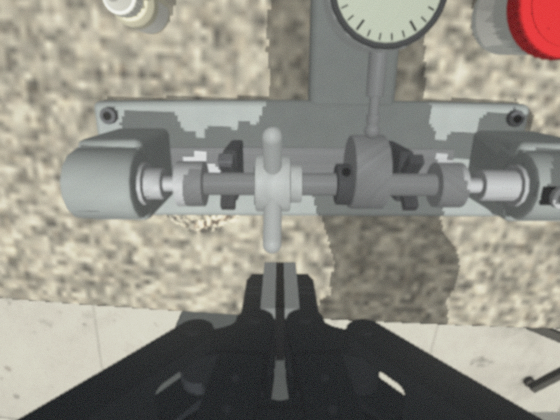

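View pics/s8.png

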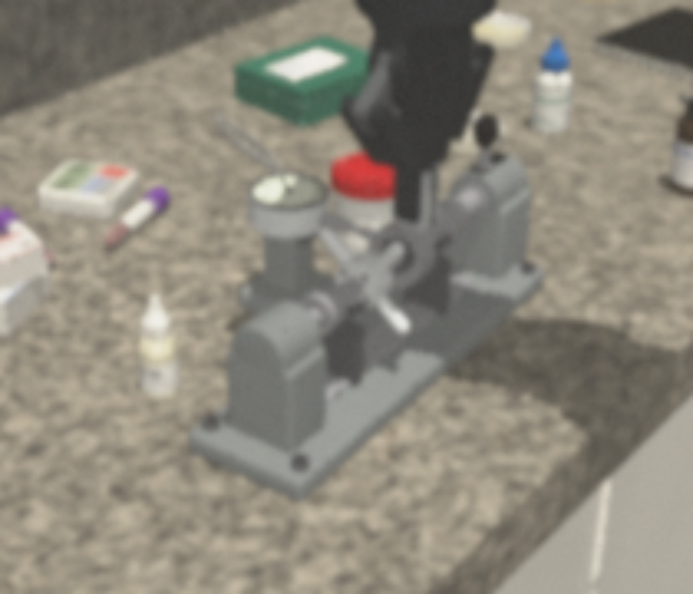

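Emit:
play_rows(plan=[[-1,0,0.003,-0.005,0],[-1,0,0.003,-0.01,0],[-1,0,0.003,-0.014,0],[-1,0,0.003,-0.018,0],[-1,0,0.003,-0.022,0],[-1,0,0.003,-0.026,0],[-1,0,0.003,-0.03,0]])

```text
clock: 11.05
tcp_pos: [0.4801, -0.0581, 0.0949]
orientation: [1.161, 1.239, -1.162]
contact_force: [-0.5, -0.1, 2.6]
grip_width: -0.0
```

Emit:
play_rows(plan=[[-1,-0.001,0,-0.004,0],[-1,-0.002,0,-0.008,0],[-1,-0.003,0,-0.012,0],[-1,-0.003,0,-0.015,0],[-1,-0.003,0,-0.017,0],[-1,-0.003,0,-0.017,0]])

```text
clock: 11.65
tcp_pos: [0.4771, -0.058, 0.078]
orientation: [1.161, 1.239, -1.161]
contact_force: [-0.3, -0.6, 0.0]
grip_width: 0.0003
```

```bash
python3 look.py w9
```

```text
11.65 [ 0.4771 -0.058   0.078 ] [-0.3 -0.6  0. ]
disc off [8.2 1.2] phase from +x up 9.5 cost 504.0 3938
[(-75, 744), (-65, 444), (5, 679), (15, 482), (25, 78), (35, 798), (45, 716), (55, 483), (65, 258), (75, 174), (85, 46)]
arm y 0.0246
```

View pics/w9.png

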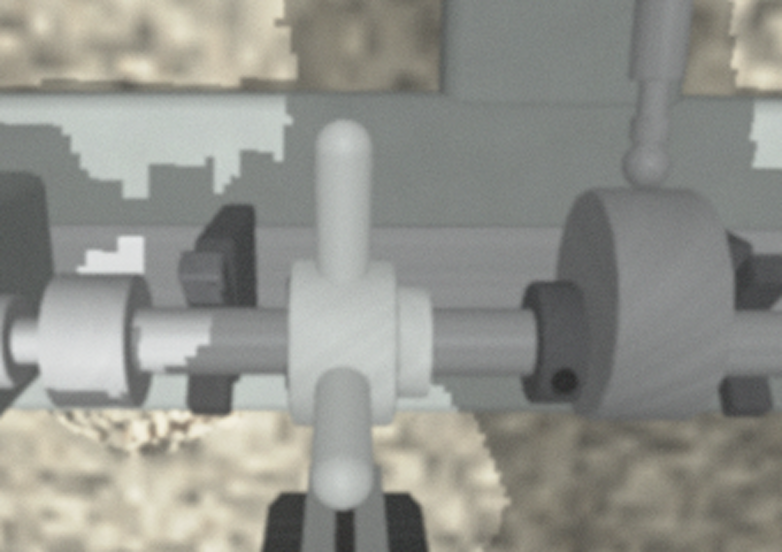

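Emit:
play_rows(plan=[[-1,0,0,0.03,0],[-1,0,0,0.052,0],[-1,0.025,0.001,0.054,0],[-1,0.05,0.003,0.054,0],[-1,0.051,0.003,0.035,0],[-1,0.051,0.003,0.028,0],[-1,0.051,0.003,0.028,0]])

```text
clock: 12.4
tcp_pos: [0.5265, -0.055, 0.105]
orientation: [1.16, 1.242, -1.164]
contact_force: [0.1, -0.3, -0.6]
grip_width: 0.0003
```

Emit:
play_rows(plan=[[-1,-0.005,0,0,0],[-1,-0.01,-0.0005,0,0],[-1,-0.014,-0.001,0,0],[-1,-0.018,-0.001,0,0],[-1,-0.022,-0.001,0,0],[-1,-0.026,-0.0015,0,0],[-1,-0.026,-0.0015,0,0]])

```text
clock: 13.1
tcp_pos: [0.5013, -0.0567, 0.1063]
orientation: [1.161, 1.24, -1.162]
contact_force: [0.1, -0.4, 0.4]
grip_width: -0.0001
```

```bash
python3 look.py w10
```

```text
13.1 [ 0.5013 -0.0567  0.1063] [ 0.1 -0.4  0.4]
disc off [6.01 4.63] phase from +x up 42.8 cost 408.0 2604
[(-135, 296), (-125, 63), (-55, 24), (-45, 435), (-35, 159), (-5, 561), (5, 555)]
arm y 0.0246
```

View pics/w10.png

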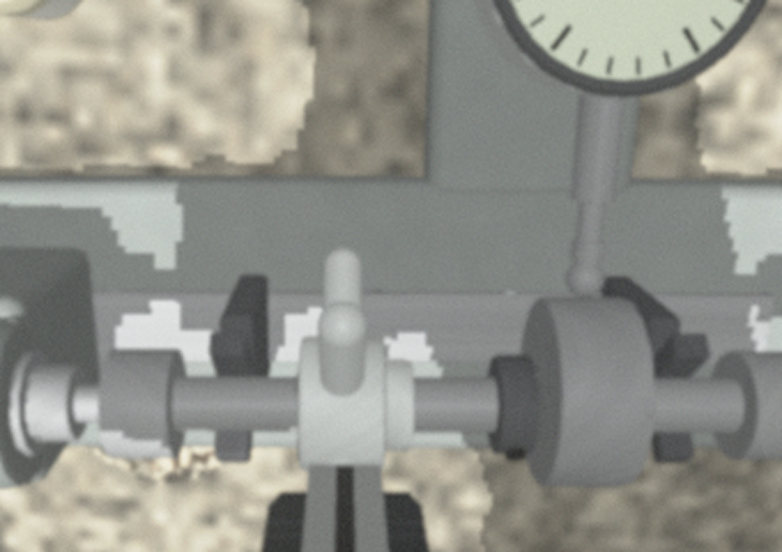

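Emit:
play_rows(plan=[[-1,0,0,0.022,0],[-1,-0.012,0,0.022,0],[-1,-0.023,-0.001,0.02,0],[-1,-0.023,-0.001,0.012,0],[-1,-0.023,-0.001,0.006,0],[-1,-0.023,-0.001,0,0],[-1,-0.023,-0.001,-0.005,0],[-1,-0.023,-0.001,-0.01,0],[-1,-0.023,-0.001,-0.015,0]])

```text
clock: 14.05
tcp_pos: [0.4792, -0.0575, 0.0907]
orientation: [1.161, 1.239, -1.161]
contact_force: [-0.7, 0.1, 2.0]
grip_width: -0.0002
```

Emit:
play_rows(plan=[[-1,-0.001,0,-0.004,0],[-1,-0.002,0,-0.008,0],[-1,-0.002,0,-0.011,0],[-1,-0.002,0,-0.0135,0],[-1,-0.002,0,-0.0135,0]])

```text
clock: 14.55
tcp_pos: [0.4769, -0.0576, 0.0775]
orientation: [1.161, 1.24, -1.162]
contact_force: [-0.6, 0.0, 0.3]
grip_width: -0.0001
```

Emit:
play_rows(plan=[[-1,0,0,0.03,0],[-1,0,0,0.052,0],[-1,0.025,0.001,0.054,0],[-1,0.05,0.003,0.054,0],[-1,0.051,0.003,0.035,0],[-1,0.051,0.003,0.028,0],[-1,0.051,0.003,0.028,0]])

```text
clock: 15.25
tcp_pos: [0.5265, -0.0546, 0.1045]
orientation: [1.16, 1.242, -1.164]
contact_force: [0.3, -0.4, -0.7]
grip_width: -0.0
```

```bash
python3 look.py w11
```

```text
15.25 [ 0.5265 -0.0546  0.1045] [ 0.3 -0.4 -0.7]
disc off [-1.96  6.63] phase from +x up 114.1 cost 632.0 2429
[(-75, 308), (-65, 328), (-45, 121), (-35, 500), (-25, 106)]
arm y 0.0247
```

View pics/w11.png

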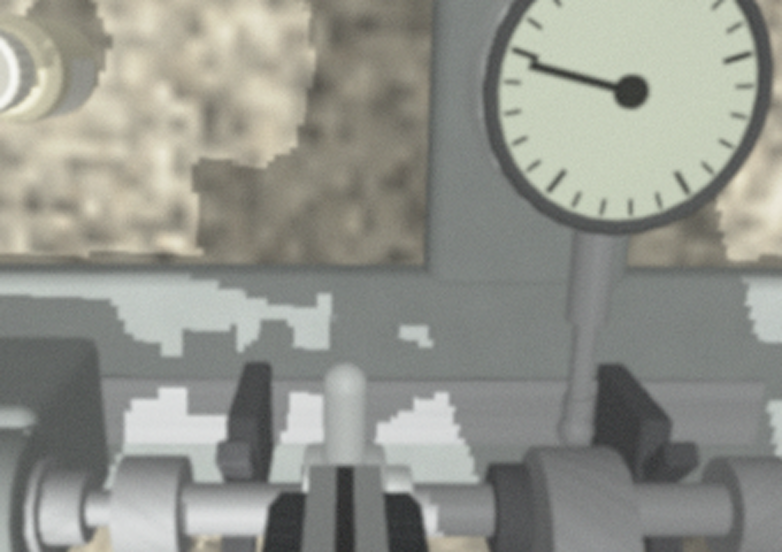

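Emit:
play_rows(plan=[[-1,-0.005,0,0,0],[-1,-0.01,-0.0005,0,0],[-1,-0.014,-0.001,0,0],[-1,-0.018,-0.001,0,0],[-1,-0.022,-0.001,0,0],[-1,-0.026,-0.0015,0,0],[-1,-0.026,-0.0015,0.01,0],[-1,-0.026,-0.0015,0.022,0]])

```text
clock: 16.1
tcp_pos: [0.5015, -0.0561, 0.1282]
orientation: [1.161, 1.24, -1.162]
contact_force: [-0.6, -0.1, 0.7]
grip_width: -0.0001
```

Emit:
play_rows(plan=[[-1,-0.012,0,0,0],[-1,-0.023,-0.001,-0.002,0],[-1,-0.023,-0.001,-0.01,0],[-1,-0.023,-0.001,-0.016,0],[-1,-0.023,-0.001,-0.022,0],[-1,-0.023,-0.001,-0.027,0],[-1,-0.023,-0.001,-0.032,0],[-1,-0.023,-0.001,-0.037,0],[-1,-0.024,-0.001,-0.042,0],[-1,-0.024,-0.001,-0.042,0]])

```text
clock: 17.1
tcp_pos: [0.4777, -0.057, 0.0851]
orientation: [1.161, 1.24, -1.162]
contact_force: [-0.2, -0.1, 0.2]
grip_width: 0.0001
```

```bash
python3 look.py w12;python3 - <<'E'
from h import *
g=r.grab_frame("top"); cv2.imwrite("pics/top2.png",cv2.resize(g["pixels"][160:280,190:380],None,fx=4.2,fy=4.2,interpolation=cv2.INTER_CUBIC))
E
```

```text
17.1 [ 0.4777 -0.057   0.0851] [-0.2 -0.1  0.2]
disc off [-7.43 -1.47] phase from +x up -170.1 cost 1253.0 3743
[(-95, 19), (-85, 937), (-75, 17), (-15, 7), (-5, 659), (5, 202), (25, 15), (35, 804), (45, 739), (55, 474), (65, 308), (75, 51), (85, 148)]
arm y 0.0248
```

View pics/w12.png

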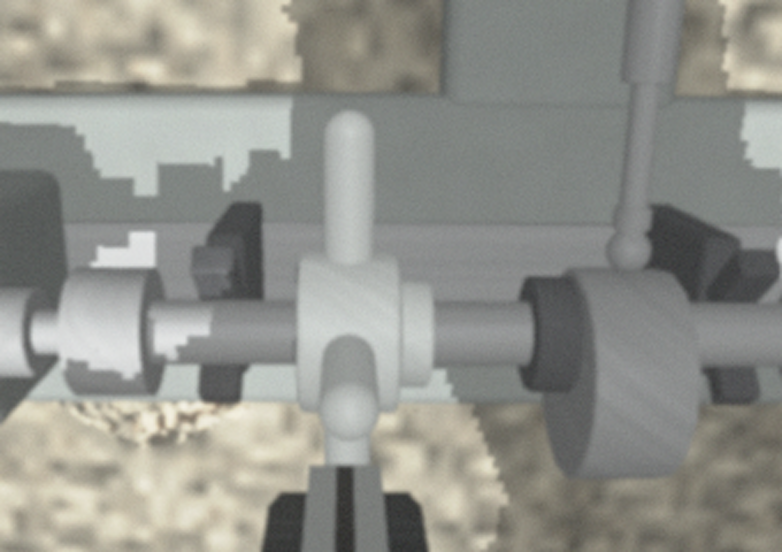

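View pics/top2.png

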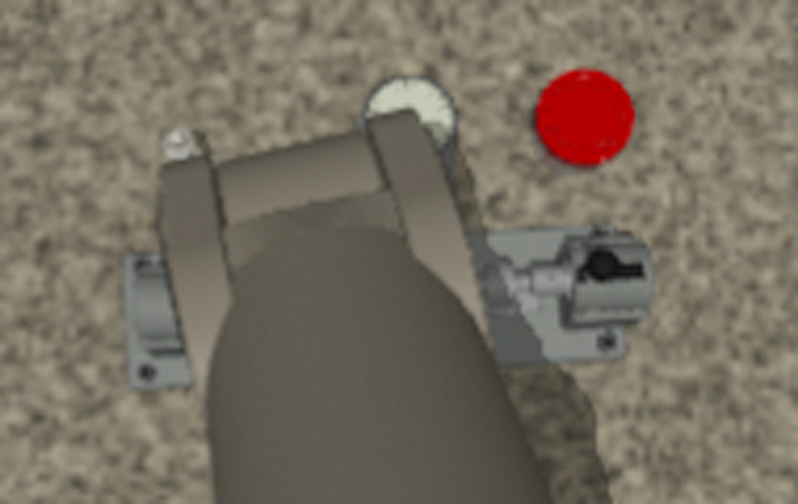

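Emit:
play_rows(plan=[[-1,0,0,-0.004,0],[-1,0,0,-0.0075,0],[-1,0,0,-0.0075,0],[-1,0,0,0.02,0],[-1,0,0,0.044,0],[-1,0.025,0.001,0.046,0],[-1,0.05,0.003,0.046,0],[-1,0.051,0.003,0.027,0],[-1,0.051,0.003,0.02,0],[-1,0.051,0.003,0.02,0]])

```text
clock: 18.2
tcp_pos: [0.5275, -0.0541, 0.1045]
orientation: [1.16, 1.242, -1.164]
contact_force: [-0.4, -0.7, 0.1]
grip_width: -0.0002
```

Emit:
play_rows(plan=[[-1,-0.005,0,0,0],[-1,-0.01,-0.0005,0,0],[-1,-0.014,-0.001,0,0],[-1,-0.018,-0.001,0,0],[-1,-0.022,-0.001,0,0],[-1,-0.026,-0.0015,0,0],[-1,-0.026,-0.0015,0.01,0],[-1,-0.026,-0.0015,0.022,0]])

```text
clock: 19.0
tcp_pos: [0.5025, -0.0556, 0.1282]
orientation: [1.161, 1.24, -1.162]
contact_force: [-0.2, 0.9, 0.3]
grip_width: -0.0002
```

Emit:
play_rows(plan=[[-1,-0.012,0,0,0],[-1,-0.023,-0.001,-0.002,0],[-1,-0.023,-0.001,-0.01,0],[-1,-0.023,-0.001,-0.016,0],[-1,-0.023,-0.001,-0.022,0],[-1,-0.023,-0.001,-0.027,0],[-1,-0.023,-0.001,-0.032,0],[-1,-0.023,-0.001,-0.037,0],[-1,-0.024,-0.001,-0.042,0],[-1,-0.024,-0.001,-0.042,0]])

```text
clock: 20.0
tcp_pos: [0.4788, -0.0565, 0.085]
orientation: [1.161, 1.24, -1.162]
contact_force: [-0.4, 0.4, -1.0]
grip_width: -0.0002
```

```bash
python3 look.py w13
```

```text
20.0 [ 0.4788 -0.0565  0.085 ] [-0.4  0.4 -1. ]
disc off [ 0.83 -9.02] phase from +x up -91.1 cost 909.0 3253
[(-95, 21), (-85, 927), (-75, 18), (-15, 9), (-5, 665), (5, 195), (25, 158), (35, 840), (45, 671), (55, 448), (65, 278), (75, 44), (85, 108)]
arm y 0.0248
```

View pics/w13.png

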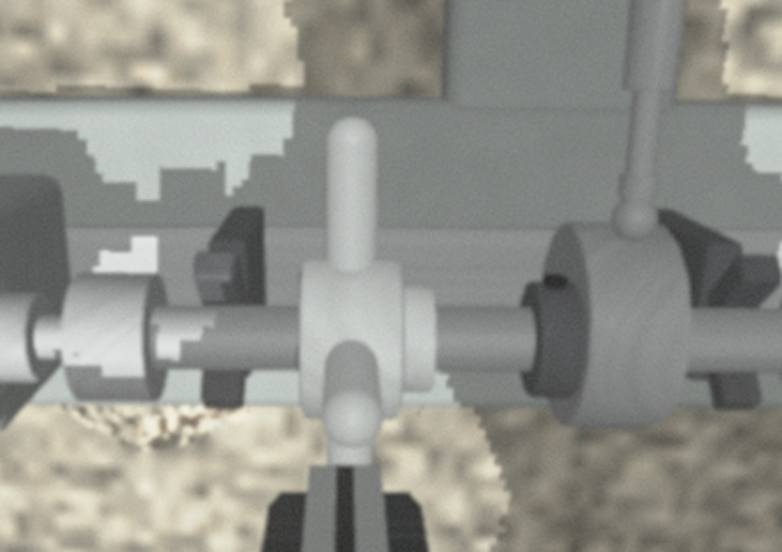

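Emit:
play_rows(plan=[[-1,0,0,-0.004,0],[-1,0,0,-0.0075,0],[-1,0,0,-0.0075,0],[-1,0,0,0.02,0],[-1,0,0,0.044,0],[-1,0.025,0.001,0.046,0],[-1,0.05,0.003,0.046,0],[-1,0.05,0.002,0.027,0],[-1,0.05,0.002,0.02,0],[-1,0.05,0.002,0.02,0]])

```text
clock: 21.05
tcp_pos: [0.5276, -0.0546, 0.1045]
orientation: [1.16, 1.242, -1.164]
contact_force: [0.4, 0.2, -0.8]
grip_width: -0.0002
```

Emit:
play_rows(plan=[[-1,-0.005,0,0,0],[-1,-0.01,-0.0005,0,0],[-1,-0.014,-0.001,0,0],[-1,-0.018,-0.001,0,0],[-1,-0.022,-0.001,0,0],[-1,-0.026,-0.0015,0,0],[-1,-0.026,-0.0015,0.01,0],[-1,-0.026,-0.0015,0.022,0]])

```text
clock: 21.85
tcp_pos: [0.5022, -0.0561, 0.1281]
orientation: [1.16, 1.241, -1.163]
contact_force: [-0.5, -0.4, 0.7]
grip_width: -0.0001
```

Emit:
play_rows(plan=[[-1,-0.012,0,0,0],[-1,-0.023,-0.001,-0.002,0],[-1,-0.023,-0.001,-0.01,0],[-1,-0.023,-0.001,-0.016,0],[-1,-0.023,-0.001,-0.022,0],[-1,-0.023,-0.001,-0.027,0],[-1,-0.023,-0.001,-0.032,0],[-1,-0.023,-0.001,-0.037,0],[-1,-0.023,-0.001,-0.041,0],[-1,-0.023,-0.001,-0.041,0]])

```text
clock: 22.85
tcp_pos: [0.48, -0.057, 0.0862]
orientation: [1.161, 1.24, -1.162]
contact_force: [-1.3, 0.4, 0.9]
grip_width: -0.0001
```

```bash
python3 look.py w14
```

```text
22.85 [ 0.48   -0.057   0.0862] [-1.3  0.4  0.9]
disc off [ 8.49 -0.94] phase from +x up -7.2 cost 436.0 3375
[(-95, 122), (-85, 814), (-15, 73), (-5, 644), (5, 113), (25, 278), (35, 894), (45, 611), (55, 410), (65, 185), (75, 41), (85, 50)]
arm y 0.0248
```

View pics/w14.png

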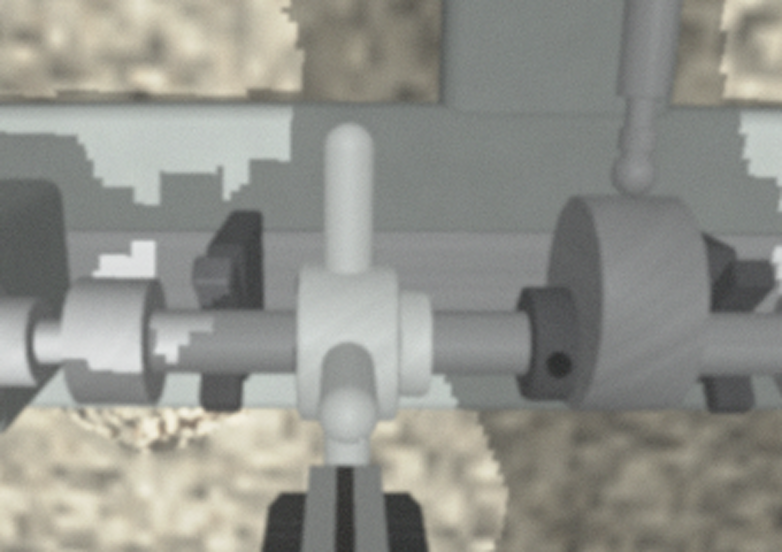

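Emit:
play_rows(plan=[[-1,0,0,0.02,0],[-1,0,0,0.05,0],[-1,0.02,0,0.09,0],[-1,0.05,-0.01,0.13,0],[-1,0.06,-0.015,0.146,0],[-1,0.06,-0.015,0.146,0],[-1,0.06,-0.015,0.146,0]])

```text
clock: 23.6
tcp_pos: [0.5397, -0.072, 0.2325]
orientation: [1.161, 1.239, -1.162]
contact_force: [-0.1, 0.2, -0.3]
grip_width: -0.0001
```

```bash
cat > fit.py <<'E'
from h import *
from scipy.optimize import least_squares
Ps=[]
for i in range(3):
    o=r.get_obs(); f=r.grab_frame("wrist"); P=cloud(f,o); Ps.append(P[(P[:,2]<.125)])
P=np.vstack(Ps)*1000
def fit(y0,y1,R,c0,zmin,xm):
    Q=P[(P[:,1]>y0)&(P[:,1]<y1)&(abs(P[:,0]-c0[0])<xm)&(P[:,2]>zmin)]
    s=least_squares(lambda p:np.hypot(Q[:,0]-p[0],Q[:,2]-p[1])-R,c0,loss="cauchy",f_scale=.5); return s.x.round(2),len(Q)
print("shaft",fit(-6,4,6,(1,72.5),72,7)); print("shaft+",fit(36,43,6,(1,72.5),72,7)); print("shaft-",fit(-56,-43,6,(1,72.5),72,7))
for R in (20,): print("disc",fit(-32,-19,R,(9,72),70,19), fit(-32,-19,R,(9,72),78,16))
E
python3 fit.py; python3 look.py w15
```

```text
shaft (array([ 0.35, 72.38]), 483)
shaft+ (array([ 0.26, 72.33]), 328)
shaft- (array([ 0.3 , 72.32]), 627)
disc (array([ 8.19, 72.04]), 2178) (array([ 8.25, 72.05]), 1799)
23.75 [ 0.5386 -0.0717  0.2314] [-0.8  0.1 -0. ]
disc off [ 8.28 -0.9 ] phase from +x up -7.0 cost 110.0 799
[(-95, 34), (-85, 190), (-15, 11), (-5, 134), (5, 23), (75, 26), (85, 160)]
arm y 0.0243
```

View pics/w15.png

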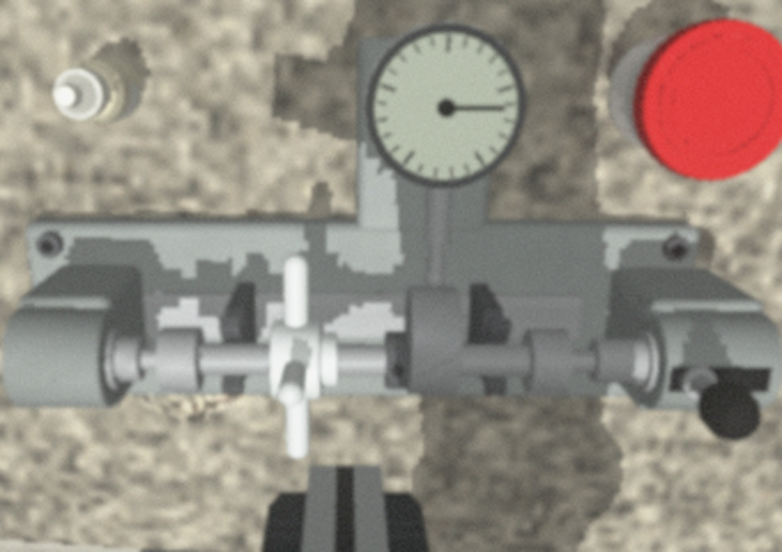

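```bash
python3 -c "
from h import *
o=r.get_obs(); f=r.grab_frame('wrist'); P=cloud(f,o);P=P[P[:,2]<.14]
Q=P[(P[:,2]>.121)&(P[:,1]<-.08)&(P[:,1]>-.16)]; print(Q.mean(0)); print(o['qvel'].round(3),o['contact_force'])
print(r.hand_in())"
```

```text
[ 0.0023907  -0.11604049  0.12621414]
[-0.001 -0.001  0.002 -0.009 -0.     0.003 -0.001] [ 0.02769442 -0.31853079 -0.33577224]
the job is handed in; nothing more can be done
None
```

The spindle is on its centres with the high spot at the plunger, and the job is handed in. The hand-in gave no verdict, so what follows rests on my own measurements.

- **Tail centre:** I pushed the lever with the closed fingertips until it stopped dead. The highest push I read was about 16 N. The knob was at the same place before the turning and at the last check.
- **Turning:** I turned the hub about 415 degrees, with the top moving towards the robot, by pushing the near arms down. The readings between strokes stayed at about 3 N. On the way I paused at the low spot, where the disc fit put the high spot about 10 degrees from straight opposite the plunger. That is inside the range step 2 needs, which I worked out as about 26 degrees.
- **Final position:**
  - The disc fit puts the high spot about 2 degrees from the plunger, against roughly 13 allowed.
  - The needle stands about 50 degrees past its reading when the spindle was first centred. That agrees with about 0.0188 m, but the dial's zero was only inferred.
  - A rougher fit with an assumed axis height gave 7 degrees; I trusted the one using the measured shaft axis.
- **Seating:** the shaft is level at 72.3 mm at both ends. I judged seating from the shaft height and end positions, because the last head-bore detection landed on a wrong depth and I could not use it.
- **Clear of everything:** the arm was at rest about 0.23 m up. I did not touch the indicator, and the bottle and jar look undisturbed. The run took about 24 s.

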